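# Check the bedding of a violin plate with two light presses

### The job

Check that the half-carved violin plate is bedded evenly on its turntable: with your fingertips press lightly on the blue marker block and lift off, then press lightly on the red marker block diagonally across from it, and draw the hand up well clear (10 cm or more). The glue under the white and yellow blocks is still wet, so do not touch those; do not turn the turntable, lift the plate, or disturb the finger plane lying on it or the tools on the bench.

Things in the scene. Friction and masses are not known exactly. Their poses are not given: they have to be found in the camera images.
- blue_block: wooden marker block, a round stud 26 mm across glued to the plate, with a BLUE painted flat top; it stands 12 to 15 mm proud of the carved wood around it, nothing else within 25 mm of it. Origin: centre of its underside; the centre of its top lies 19 mm straight above the origin (about 82 mm above the bench). It turns and sinks with the plate. To be pressed first, on its top. On the upper (narrower) bout.
- red_block: wooden marker block, a round stud 26 mm across glued to the plate, with a RED painted flat top; it stands 12 to 15 mm proud of the carved wood around it, nothing else within 25 mm of it. Origin: centre of its underside; the centre of its top lies 19 mm straight above the origin (about 82 mm above the bench). It turns and sinks with the plate. To be pressed second, on its top. On the lower (wider) bout, diagonally across from the blue one, about 204 mm from it.
- white_block: wooden marker block, a round stud 26 mm across glued to the plate, with a WHITE painted flat top; it stands 12 to 15 mm proud of the carved wood around it, nothing else within 25 mm of it. Origin: centre of its underside; the centre of its top lies 19 mm straight above the origin (about 82 mm above the bench). It turns and sinks with the plate. Must not be touched. On the upper bout, 90 mm beside the blue one.
- yellow_block: wooden marker block, a round stud 26 mm across glued to the plate, with a YELLOW painted flat top; it stands 12 to 15 mm proud of the carved wood around it, nothing else within 25 mm of it. Origin: centre of its underside; the centre of its top lies 19 mm straight above the origin (about 82 mm above the bench). It turns and sinks with the plate. Must not be touched. On the lower bout, 120 mm beside the red one.
- plate (a joint): How far (m) the violin back plate has sunk into its springy cork bedding: 0 as it rests, positive downwards, to 0.010; negative if it were lifted. The plate (maple, 356 by 208 mm, carved in terraces, underside 58 mm and highest terrace 73 mm above the bench) moves straight down without tilting, resisting with about 1.6 N per mm and springing back when let go. A light press is a few newtons (2 to 8 N, the plate sinking 1 to 5 mm); more than 15 N is too hard.
- turntable (a joint): Angle (rad) of the turntable, positive anticlockwise from above; any angle at the start. A lacquered plywood disc, 304 mm across its rubber rim, top 48 mm above the bench, that carries the plate and turns about its vertical axis on a fixed steel foot, held by slight friction (0.3 N m).
- rim_mark (a point): White tick on top of the disc at its rim, 143 mm from the turntable's axis; it shows whether the turntable has turned. The plate may cover it from above.
- finger_plane: Brass finger plane, 44 by 20 mm and 18 mm high, 75 g, loose on the plate's highest terrace near the middle. Origin: centre of its sole; x along it. To be left alone (it sinks a little with the plate).
- gouge: Fingernail gouge with an ash handle, 238 mm long and 29 mm thick, loose on the bench beside the turntable. Origin: under its middle, on the bench; x along it towards the steel blade. To be left alone.
- end_button: Small ebony end button standing on its head, 21 mm across, 32 mm high, loose on the bench. Origin: centre of its underside. To be left alone.
- thickness_gauge: Pewter dial thickness gauge lying flat on the bench, about 115 by 107 mm and 23 mm high, white dial face up. Origin: under the middle of its dial (60 mm across). To be left alone.

How it is judged:
By the outcome, as a careful person would: the job done as asked, in the order asked, and still so for the second after the job is handed in, with the robot touching nothing.
It also fails if it takes over 42 s, if anything falls off the work surface, if the arm or the gripper's body presses on something with over 40 N, if the wrist force passes 120 N, or if a joint passes its speed limit or range.

### The arm

A 6-joint arm with a two-finger parallel gripper is mounted at the origin on the work surface. World frame = base frame: x ahead of the robot, y to its left, z up, the work surface at z = 0. Lengths are in m, angles in rad, forces in N, time in s.
With the tool pointing down it reaches from about 0.35 to 0.975 m from the base axis. Payload 4.9 kg.
Tool frame: the origin (TCP) lies at the very end of the fingers, on their centre line; the grasp point (between the pads) lies 19 mm behind it; z points along the fingers, x is the direction in which the jaws open and shut, and the axes are right-handed (so a half turn about z gives the same grasp; the last joint's range is limited). The gripper opens to 85 mm and grips with 20 to 120 N. Pads are 22 mm wide; open, the fingers measure 114 mm over their backs; the gripper's body (76 mm by 85 mm) begins 54 mm behind the grasp point. The pads swing forward as they close: fully open they stand 13 mm farther back than shut.
Start: joints at [1.09, 0.053, 1.613, -0, 1.476, -0.119], TCP at [0.221, 0.585, 0.231] pointing down, gripper open.
Joint ranges: [-3.01, 3.01], [-1.01, 2.22], [0.06, 2.58], [-1.02, 4.17], [0.09, 2.62], [-3.14, 3.14]. Speed limits (rad/s): [2.57, 2.57, 3.14, 3.14, 3.14, 3.14].

### API

Orientations are given as a unit quaternion [w, x, y, z].
In Python, from plant import * gives the robot as it stands.
- The arm moves only by the shell command python3 -m inch 'ROWS'. ROWS is text: rows parted by semicolons, each of 7 numbers parted by spaces: the shift along the tool's x, y, z in m, then the turn, a rotation vector about the tool's x, y, z in rad, then the closure, from 0 (fully open) to 1 (shut). A call has 1 to 10 rows; each row shifts and turns the commanded pose from where the row before left it, along the tool's axes as they then stand; what a row does not reach is not made up. A row lasts 1/12 s, in which the tool goes at most 41.7 mm and 7.16 degrees, less where a joint would pass 70% of its speed; a pose out of reach is approached as far as the arm can. A call with a gripper value outside its range is refused whole. The fingers move at their own pace and stop on an object; the grip force is fixed at half the most. Time passes only in rows, so rows that do not move let the fingers close. It gives the time, the measured TCP pose, the force and the opening at its end, in the units of the state.
- state(): the state, without advancing time (a new reading comes with each control period).
- grab_frame(name): name is "scene" or "top" or "wrist"; returns the picture (400x640x3 uint8, blue, green, red); there is no depth.
- camera_info(name): a dict with "vertical_fov" (degrees; the focal length in pixels is half the picture's height over the tangent of half this angle, whatever the lens; pixels are square), "cx", "cy" (the principal point, pixels), "k1" (the pictures are not rectified: a ray, as slopes to the right and down, at radius r is drawn at 1 + k1 r^2 times it, then the intrinsics apply), "origin" and "rotation" of the camera in the world. Camera axes: x right, y down, z forward; pixel columns grow to the right and rows downward; lengths in m; the calibration is good to about 2 mm. A picture is of the moment at which its call begins: read the wrist's pose just before it. camera_info takes no time and is no camera call; for the wrist camera it gives the pose at the moment of the call.
- job_done(): hands the job in, once; it reports no verdict.
The state is a dict: "time": time; "joint_pos": joint angles; "joint_vel": joint speeds; "joint_efforts": joint torques, N m; "tool_pos": TCP position; "tool_rot": TCP orientation; "contact_force": force on the tool from outside, world axes, zero at the start; "ft_torque": the same for the moment, N m; "gripper_width": opening from 0.0 (shut) to 1.0 (fully open).
Only numpy, scipy, OpenCV 4.12 (cv2) and the standard library are available. Lean on these libraries where they do the work, as an engineer would, in place of code of your own. Each camera call takes 0.05 s, during which the arm holds its last target.

## Working session

There is one attempt and no reset: what is moved stays moved. The work goes in short steps, Python scripts to look and compute and a shell command to move; the robot and the scene stay as the last step left them, time stands still between calls to the robot, and variables do not carry over. Pictures are saved under pics/ and viewed, and the job is handed in when it is done.

```bash
mkdir -p pics; cat > h.py <<'E'
from plant import *
import numpy as np, cv2
def ray(info,u,v):
    f=200/np.tan(np.radians(info["vertical_fov"])/2)
    d=np.array([(u-info["cx"])/f,(v-info["cy"])/f]); s=d.copy()
    for _ in range(30): s=d/(1+info["k1"]*(s@s))
    R=np.array(info["rotation"]); R=R.reshape(3,3)
    return np.array(info["origin"]),R@np.array([s[0],s[1],1])
def onz(info,u,v,z):
    o,d=ray(info,u,v); return o+d*(z-o[2])/d[2]
E
python3 - <<'E'
from h import *
s=state();print(s)
for n in("top","scene"):
    print(camera_info(n)); cv2.imwrite(f"pics/{n}0.png",grab_frame(n))
E
```

```text
{'time': 0.0, 'joint_pos': array([ 1.09004098e+00,  5.33460157e-02,  1.61427669e+00, -2.76684313e-08,
        1.47601041e+00, -1.19002311e-01]), 'joint_vel': array([-1.14110155e-03,  4.67854775e-04,  4.34936576e-04, -6.01261653e-04,
        6.21152715e-05,  4.55473841e-04]), 'joint_efforts': array([-1.01373367e-03, -3.93705046e+01, -3.70165014e+01, -2.11452170e-04,
        7.35145120e-03,  1.18494646e-05]), 'tool_pos': array([0.22090942, 0.58399607, 0.23008008]), 'tool_rot': array([ 4.76123110e-04,  8.22773645e-01,  5.68368268e-01, -9.02323107e-04]), 'contact_force': array([-0.00387376,  0.16466092,  0.25493591]), 'ft_torque': array([-0.0095253 ,  0.02164507,  0.01486143]), 'gripper_width': 0.9969164017963653}
{'vertical_fov': 55.57318694819531, 'cx': 321.52584570844266, 'cy': 198.57118380074093, 'k1': -0.08293421623259363, 'origin': array([0.44050799, 0.03621293, 0.87229335]), 'rotation': array([ 0.04502877, -0.70052969,  0.7102596 , -0.05255347])}
{'vertical_fov': 48.868006156945775, 'cx': 324.0052512215101, 'cy': 196.94313037529605, 'k1': 0.012022161221701624, 'origin': array([ 1.02561658, -0.02064487,  0.84396756]), 'rotation': array([-0.2042816 ,  0.71141885,  0.64444864, -0.19193278])}
```

View pics/top0.png

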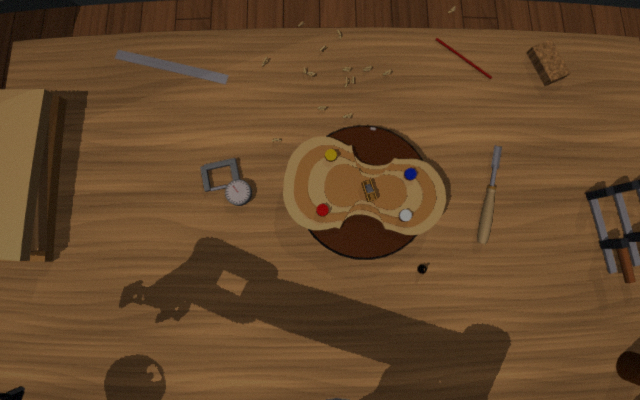

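View pics/scene0.png

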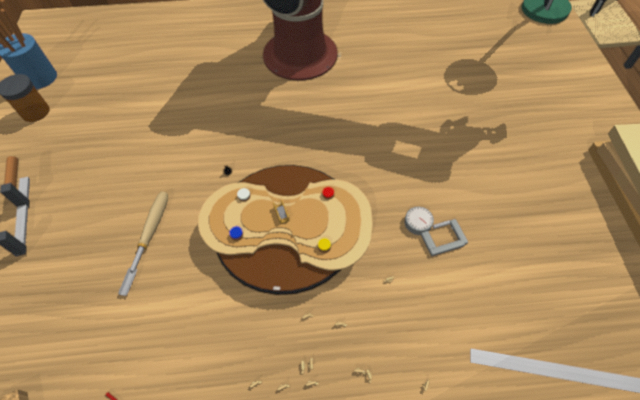

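The top view shows blue at about (411,174), white (405,215), red (323,211), yellow (331,155), the plane at (370,190) and the tick at (373,128). I'll measure these in both views.

```bash
sed -i 's/R=np.array(info\["rotation"\]); R=R.reshape(3,3)/w,*q=info["rotation"]; R=Rotation.from_quat([*q,w]).as_matrix()/; 2i from scipy.spatial.transform import Rotation' h.py
cat >> h.py <<'E'
def masks(im):
    b,g,r=[im[...,i].astype(int) for i in range(3)]
    return {"blue":(b>r+60)&(b>g+60),"red":(r>g+90)&(r>b+90)&(g<60),"yellow":(r>120)&(g>110)&(b<60)&(abs(r-g)<70),"white":(np.minimum(np.minimum(r,g),b)>150)}
def blobs(im,box=None):
    out={}
    for k,m in masks(im).items():
        n,l,st,c=cv2.connectedComponentsWithStats(m.astype(np.uint8))
        L=[(int(st[i,4]),*c[i].round(2)) for i in range(1,n) if st[i,4]>15 and (box is None or (box[0]<c[i][0]<box[2] and box[1]<c[i][1]<box[3]))]
        out[k]=sorted(L,reverse=True)[:3]
    return out
E
python3 - <<'E'
from h import *
for n,box in(("top",(280,125,450,260)),("scene",(195,165,375,270))):
    i=camera_info(n); B=blobs(cv2.imread(f"pics/{n}0.png"),box)
    P={}
    for k,L in B.items():
        for a,u,v in L: print(n,k,a,u,v,onz(i,u,v,.082).round(4))
        if L:P[k]=onz(i,*L[0][1:],.082)
    for a,b in(("blue","red"),("blue","white"),("red","yellow")):
        if a in P and b in P: print(a,b,np.linalg.norm(P[a]-P[b]).round(4))
i=camera_info("top")
for u,v,z in((370,190,.09),(423,269,.03),(483,240,.03),(373,128,.048)):print(onz(i,u,v,z).round(3))
E
```

```text
top blue 89 410.13 173.47 [ 0.602  -0.1632  0.082 ]
top red 104 322.0 209.5 [0.5272 0.0263 0.082 ]
top yellow 86 330.3 154.27 [0.6458 0.0068 0.082 ]
blue red 0.2037
red yellow 0.1202
scene blue 108 235.52 232.06 [ 0.6042 -0.1616  0.082 ]
scene red 83 327.88 192.01 [0.5295 0.0276 0.082 ]
scene yellow 120 323.95 244.16 [0.6479 0.0081 0.082 ]
scene white 108 242.98 192.95 [ 0.5139 -0.1474  0.082 ]
blue red 0.2035
blue white 0.0915
red yellow 0.12
[ 0.566 -0.075  0.09 ]
[ 0.398 -0.196  0.03 ]
[ 0.459 -0.336  0.03 ]
[ 0.715 -0.092  0.048]
```

```bash
cat >> h.py <<'E'
T={"blue":np.array([.603,-.162,.082]),"red":np.array([.528,.027,.082])}
def delta(name,h=0):
    s=state(); w,*q=s["tool_rot"]; R=Rotation.from_quat([*q,w])
    d=R.inv().apply(T[name]+[0,0,h]-s["tool_pos"])
    print("t",round(s["time"],2),"tcp",s["tool_pos"].round(4),"tool delta",d.round(4),"zax",R.as_matrix()[:,2].round(3),"F",s["contact_force"].round(2),"w",round(s["gripper_width"],3),"q",s["joint_pos"].round(2))
E
R="-0.0235 0.026 0 0 0 0 1"
python3 -m inch '-0.0235 0.026 0 0 0 0 1;-0.0235 0.026 0 0 0 0 1;-0.0235 0.026 0 0 0 0 1;-0.0235 0.026 0 0 0 0 1;-0.0235 0.026 0 0 0 0 1;-0.0235 0.026 0 0 0 0 1;-0.0235 0.026 0 0 0 0 1;-0.0235 0.026 0 0 0 0 1;-0.0235 0.026 0 0 0 0 1;-0.0235 0.026 0 0 0 0 1'
python3 -c "from h import *; delta('blue',.05)"
```

```text
time: 0.93
tool_pos: [0.3813, 0.271, 0.2309]
tool_rot: [-0.0, 0.823, 0.568, -0.0]
contact_force: [0.6, -0.5, -0.2]
gripper_width: 0.003
t 0.93 tcp [0.3813 0.271  0.2309] tool delta [-0.3266  0.3605  0.0989] zax [-0. -0. -1.] F [ 0.61 -0.47 -0.18] w 0.003 q [ 0.46 -0.34  1.97 -0.    1.51 -0.75]
```

```bash

python3 -m inch '-0.0235 0.026 0 0 0 0 1;-0.0235 0.026 0 0 0 0 1;-0.0235 0.026 0 0 0 0 1;-0.0235 0.026 0 0 0 0 1;-0.0235 0.026 0 0 0 0 1;-0.0235 0.026 0 0 0 0 1;-0.0235 0.026 0 0 0 0 1;-0.0235 0.026 0 0 0 0 1;-0.0235 0.026 0 0 0 0 1;-0.0235 0.026 0 0 0 0 1'
python3 -m inch '-0.0235 0.026 0 0 0 0 1;-0.0235 0.026 0 0 0 0 1;-0.0235 0.026 0 0 0 0 1;0 0 0 0 0 0 1;0 0 0 0 0 0 1;0 0 0 0 0 0 1'
python3 -c "from h import *; delta('blue',.05);print(camera_info('wrist'));cv2.imwrite('pics/w1.png',grab_frame('wrist'))"
```

```text
time: 1.77
tool_pos: [0.5414, -0.0408, 0.2308]
tool_rot: [-0.0, 0.823, 0.568, -0.0]
contact_force: [0.3, 0.4, 0.6]
gripper_width: 0.002
time: 2.27
tool_pos: [0.5887, -0.1322, 0.2306]
tool_rot: [-0.001, 0.823, 0.568, -0.0]
contact_force: [-0.3, 0.6, 0.3]
gripper_width: -0.002
t 2.27 tcp [ 0.5887 -0.1322  0.2306] tool delta [-0.0228  0.0241  0.0985] zax [-0.001  0.001 -1.   ] F [-0.28  0.57  0.29] w -0.002 q [-0.34  0.    1.66  0.    1.48 -1.55]
{'vertical_fov': 65.20824799653445, 'cx': 318.491321817905, 'cy': 199.75232152990927, 'k1': -0.0614828502010476, 'origin': array([ 0.52598832, -0.10937108,  0.37225456]), 'rotation': array([0.11015631, 0.8159878 , 0.56243559, 0.07546985])}
```

View pics/w1.png

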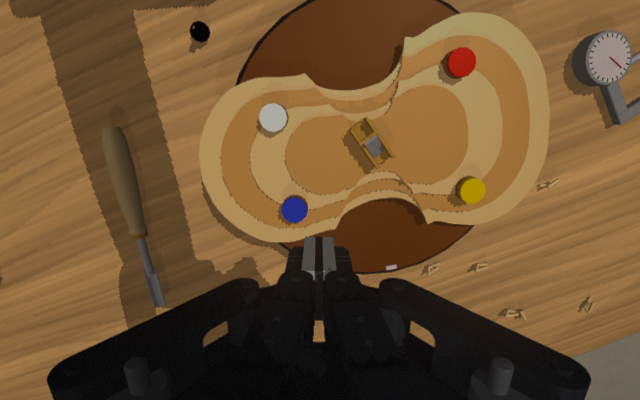

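The wrist view shows blue at (294,209), red (461,62), white (273,117) and yellow (471,190), with the shut fingertips at (318,250). I'll use it to check the block positions.

```bash
python3 - <<'E'
from h import *
i=camera_info("wrist");B=blobs(cv2.imread("pics/w1.png"),(200,20,500,225))
for k,L in B.items():
    for a,u,v in L[:1]: print(k,a,u,v,onz(i,u,v,.082).round(4))
print("tip plane check",onz(i,318,238,.231).round(4))
E
python3 -m inch '-0.0115 0.012 0.01 0 0 0 1;-0.0115 0.012 0.02 0 0 0 1;0 0 0.025 0 0 0 1;0 0 0.025 0 0 0 1;0 0 0.01 0 0 0 1;0 0 0 0 0 0 1;0 0 0 0 0 0 1;0 0 0 0 0 0 1'
python3 -c "
from h import *
delta('blue',0)
for n in('top','scene','wrist'):
  im=grab_frame(n)
  if n!='wrist': 
    c={'top':(250,100,490,280),'scene':(160,120,400,320)}[n]; im=cv2.resize(im[c[1]:c[3],c[0]:c[2]],None,fx=3,fy=3)
  cv2.imwrite(f'pics/{n}2.png',im)"
```

```text
blue 484 293.86 209.64 [ 0.6013 -0.1634  0.082 ]
red 632 461.63 61.52 [0.5273 0.025  0.082 ]
yellow 4246 428.06 143.83 [ 0.5863 -0.0235  0.082 ]
white 560 272.62 116.89 [ 0.5132 -0.1486  0.082 ]
tip plane check [ 0.5801 -0.1299  0.231 ]
time: 2.98
tool_pos: [0.6045, -0.1624, 0.1435]
tool_rot: [0.001, 0.823, 0.569, 0.001]
contact_force: [0.5, -0.2, 1.0]
gripper_width: 0.001
t 2.98 tcp [ 0.6045 -0.1624  0.1435] tool delta [-0.0002 -0.0017  0.0615] zax [ 0.003 -0.001 -1.   ] F [ 0.52 -0.16  0.96] w 0.001 q [-0.38  0.12  1.69  0.    1.33 -1.59]
```

View pics/scene2.png

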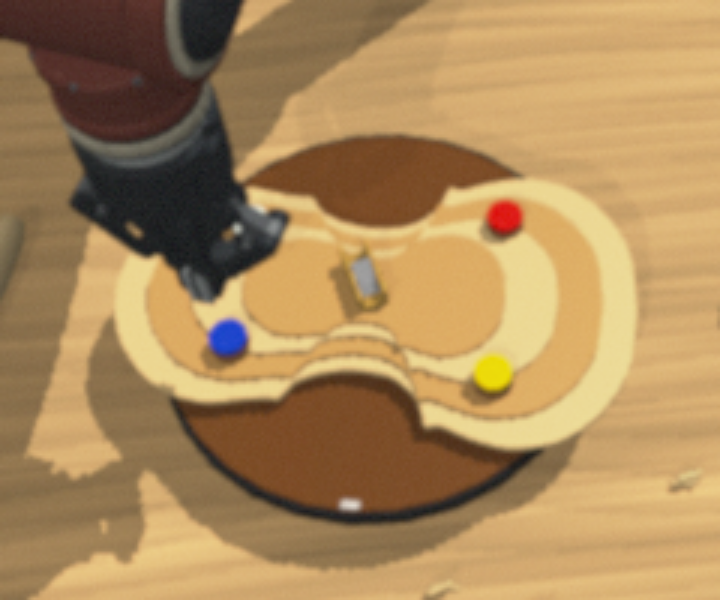

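View pics/wrist2.png

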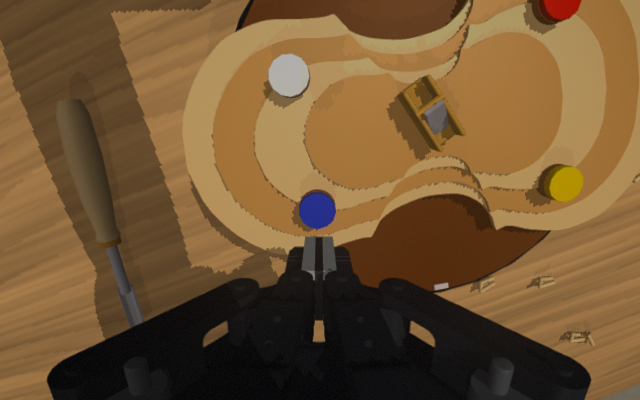

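Three views agree within 2 mm, with blue at about (0.602,-0.162). The scene view shows the shut fingers above blue, and the wrist view has blue at (318,210) straight ahead of the tips. I'll go down in steps.

```bash

python3 -m inch '0 -0.002 0.015 0 0 0 1;0 0 0.015 0 0 0 1;0 0 0.01 0 0 0 1;0 0 0.005 0 0 0 1;0 0 0 0 0 0 1;0 0 0 0 0 0 1;0 0 0 0 0 0 1;0 0 0 0 0 0 1'
python3 -c "
from h import *
delta('blue',0)
for n in('scene','wrist'):
  im=grab_frame(n)
  if n!='wrist': 
    c={'top':(250,100,490,280),'scene':(160,120,400,320)}[n]; im=cv2.resize(im[c[1]:c[3],c[0]:c[2]],None,fx=3,fy=3)
  cv2.imwrite(f'pics/{n}3.png',im)"
```

```text
time: 3.8
tool_pos: [0.6023, -0.1622, 0.0975]
tool_rot: [0.001, 0.823, 0.568, 0.001]
contact_force: [-1.2, -0.5, 0.6]
gripper_width: 0.003
t 3.8 tcp [ 0.6023 -0.1622  0.0975] tool delta [0.0005 0.0005 0.0155] zax [ 0.002 -0.001 -1.   ] F [-1.2  -0.49  0.55] w 0.003 q [-0.38  0.16  1.73 -0.    1.25 -1.59]
```

View pics/scene3.png

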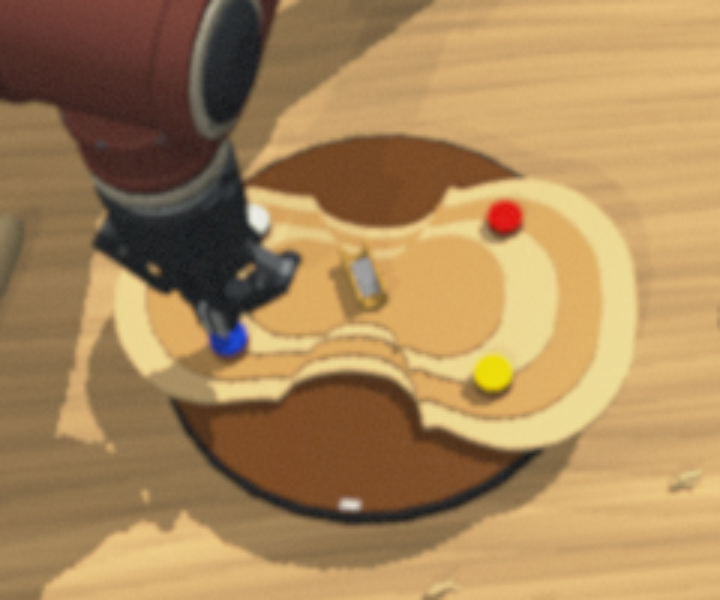

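View pics/wrist3.png

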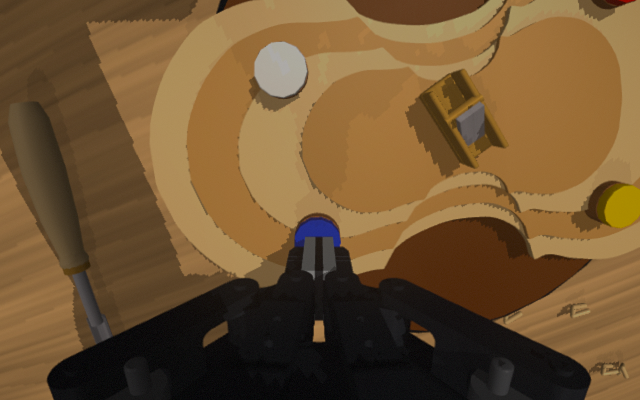

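The tips are centred over blue, at (318,240) in the wrist view, with about 15 mm to go. I'll make contact in small steps and watch the force.

```bash

python3 -m inch '0 0 0.006 0 0 0 1;0 0 0.005 0 0 0 1;0 0 0.002 0 0 0 1;0 0 0 0 0 0 1;0 0 0 0 0 0 1'
python3 -m inch '0 0 0.002 0 0 0 1;0 0 0 0 0 0 1;0 0 0 0 0 0 1'
python3 -c "from h import *; delta('blue',0)"
```

```text
time: 4.32
tool_pos: [0.6013, -0.1618, 0.0827]
tool_rot: [-0.0, 0.823, 0.568, -0.0]
contact_force: [0.2, 0.2, -0.6]
gripper_width: 0.002
time: 4.57
tool_pos: [0.6017, -0.162, 0.0814]
tool_rot: [0.0, 0.823, 0.568, 0.0]
contact_force: [-0.2, -0.4, 0.3]
gripper_width: -0.006
t 4.57 tcp [ 0.6017 -0.162   0.0814] tool delta [ 0.0005  0.0012 -0.0006] zax [ 0. -0. -1.] F [-0.24 -0.43  0.31] w -0.006 q [-0.38  0.18  1.73 -0.    1.23 -1.59]
```

```bash

python3 -m inch '0 0 0.001 0 0 0 1;0 0 0 0 0 0 1;0 0 0 0 0 0 1'
python3 -m inch '0 0 0.001 0 0 0 1;0 0 0 0 0 0 1;0 0 0 0 0 0 1'
```

```text
time: 4.82
tool_pos: [0.6018, -0.162, 0.0806]
tool_rot: [0.0, 0.823, 0.568, 0.0]
contact_force: [0.8, -0.2, 1.4]
gripper_width: 0.001
time: 5.07
tool_pos: [0.6018, -0.162, 0.0797]
tool_rot: [0.0, 0.823, 0.568, 0.0]
contact_force: [-0.4, 0.1, 2.4]
gripper_width: 0.0
```

```bash

python3 -m inch '0 0 0.001 0 0 0 1;0 0 0 0 0 0 1;0 0 0 0 0 0 1'
python3 -m inch '0 0 0.0005 0 0 0 1;0 0 0 0 0 0 1;0 0 0 0 0 0 1;0 0 0 0 0 0 1'
python3 -c "
from h import *
im=grab_frame('scene');print(state()['contact_force'].round(2))
cv2.imwrite('pics/s4.png',cv2.resize(im[120:320,160:400],None,fx=3,fy=3))"
```

```text
time: 5.32
tool_pos: [0.6018, -0.162, 0.0787]
tool_rot: [0.0, 0.823, 0.568, 0.0]
contact_force: [-1.1, 0.4, 4.0]
gripper_width: -0.001
time: 5.65
tool_pos: [0.6018, -0.162, 0.0782]
tool_rot: [0.0, 0.823, 0.568, 0.0]
contact_force: [-0.4, 0.6, 5.2]
gripper_width: 0.002
[-1.66  1.49  4.81]
```

View pics/s4.png

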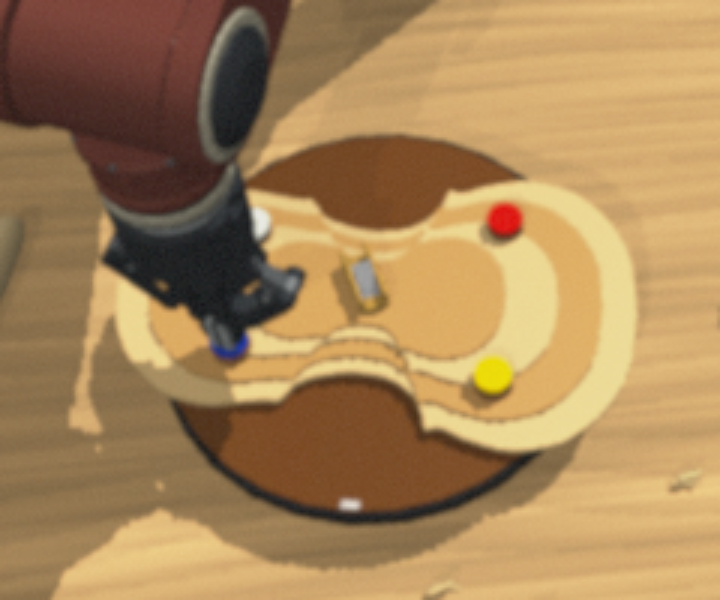

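Blue is under the tips at (228,345) and the force is about 5 N. Red moved from y=217 to 220, so the plate sank slightly, and the tick is still at (349,505). Now I'll lift straight off.

```bash

python3 -m inch '0 0 -0.003 0 0 0 1;0 0 -0.006 0 0 0 1;0 0 -0.015 0 0 0 1;0 0 -0.025 0 0 0 1;0 0 -0.025 0 0 0 1;0 0 -0.015 0 0 0 1;0 0 0 0 0 0 1;0 0 0 0 0 0 1;0 0 0 0 0 0 1'
python3 -c "
from h import *
delta('red',.08)
for n in ('scene','top'):
  B=blobs(grab_frame(n),(195,125,450,270)); i=camera_info(n)
  for k in('red','yellow','blue'):
    for a,u,v in B[k][:1]: print(n,k,a,onz(i,u,v,.082).round(4))"
```

```text
time: 6.45
tool_pos: [0.6006, -0.1616, 0.1649]
tool_rot: [-0.001, 0.823, 0.568, -0.001]
contact_force: [-0.3, 1.2, -0.6]
gripper_width: 0.005
t 6.45 tcp [ 0.6006 -0.1616  0.1649] tool delta [ 0.1506 -0.1347  0.0033] zax [-0.003  0.001 -1.   ] F [-0.34  1.23 -0.59] w 0.005 q [-0.38  0.1   1.68 -0.    1.37 -1.59]
scene red 82 [0.5301 0.027  0.082 ]
scene yellow 121 [0.6485 0.0078 0.082 ]
scene blue 112 [ 0.6042 -0.1618  0.082 ]
top red 106 [0.5272 0.0262 0.082 ]
top yellow 202 [ 0.5557 -0.0126  0.082 ]
top blue 21 [ 0.6042 -0.1554  0.082 ]
```

```bash

python3 -m inch '0.0215 -0.019 0 0 0 0 1;0.0215 -0.019 0 0 0 0 1;0.0215 -0.019 0 0 0 0 1;0.0215 -0.019 0 0 0 0 1;0.0215 -0.019 0 0 0 0 1;0.0215 -0.019 0 0 0 0 1;0.0215 -0.02 0 0 0 0 1;0 0 0 0 0 0 1;0 0 0 0 0 0 1;0 0 0 0 0 0 1'
python3 -m inch '0 0 0.015 0 0 0 1;0 0 0.02 0 0 0 1;0 0 0.02 0 0 0 1;0 0 0.01 0 0 0 1;0 0 0 0 0 0 1;0 0 0 0 0 0 1;0 0 0 0 0 0 1;0 0 0 0 0 0 1'
python3 -c "
from h import *
delta('red',0)
for n in('scene','wrist'):
  im=grab_frame(n)
  if n!='wrist': im=cv2.resize(im[120:320,160:400],None,fx=3,fy=3)
  cv2.imwrite(f'pics/{n}5.png',im)"
```

```text
time: 7.38
tool_pos: [0.5293, 0.026, 0.1659]
tool_rot: [-0.0, 0.823, 0.568, -0.001]
contact_force: [0.1, 0.0, -1.1]
gripper_width: 0.002
time: 8.05
tool_pos: [0.5308, 0.0259, 0.1034]
tool_rot: [0.001, 0.823, 0.568, 0.001]
contact_force: [0.3, 0.9, -0.6]
gripper_width: 0.001
t 8.05 tcp [0.5308 0.0259 0.1034] tool delta [ 0.0001 -0.003   0.0214] zax [ 0.003 -0.    -1.   ] F [ 0.3   0.91 -0.57] w 0.001 q [-0.09 -0.06  1.94 -0.    1.25 -1.3 ]
```

View pics/scene5.png

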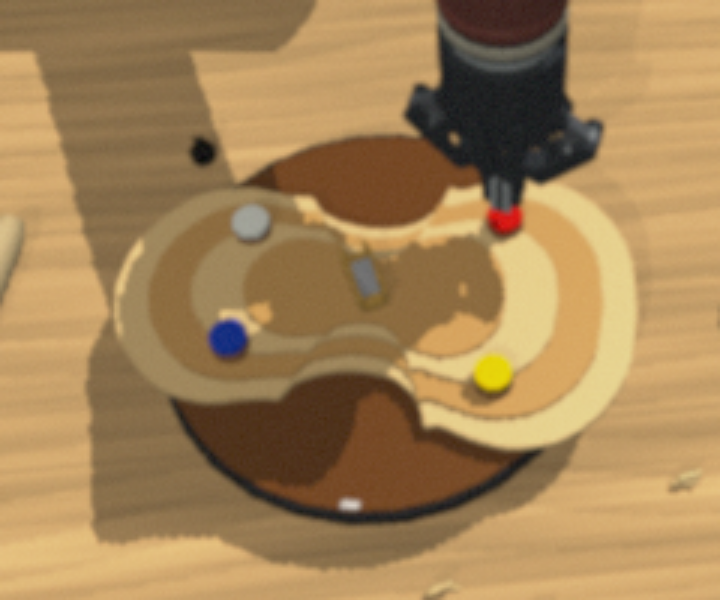

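View pics/wrist5.png

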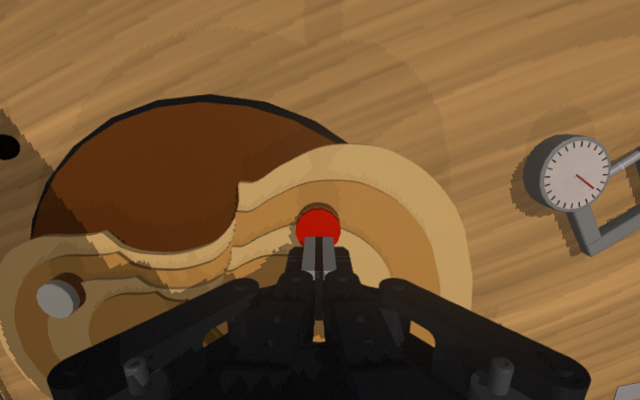

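The tips are over red (about (505,215) in the scene crop, (318,230) in the wrist view). I'll press it the same way as blue.

```bash

python3 -m inch '0 -0.0015 0.006 0 0 0 1;0 0 0.006 0 0 0 1;0 0 0.004 0 0 0 1;0 0 0 0 0 0 1;0 0 0 0 0 0 1;0 0 0 0 0 0 1'
python3 -m inch '0 0 0.002 0 0 0 1;0 0 0 0 0 0 1;0 0 0 0 0 0 1'
python3 -c "from h import *; delta('red',0)"
```

```text
time: 8.65
tool_pos: [0.5281, 0.0268, 0.0857]
tool_rot: [-0.0, 0.823, 0.568, -0.0]
contact_force: [0.7, 0.8, -0.7]
gripper_width: 0.002
time: 8.9
tool_pos: [0.5282, 0.0268, 0.0838]
tool_rot: [-0.0, 0.823, 0.568, 0.0]
contact_force: [0.1, -0.1, 0.3]
gripper_width: 0.0
t 8.9 tcp [0.5282 0.0268 0.0838] tool delta [ 0.0001 -0.0002  0.0018] zax [ 0.  0. -1.] F [ 0.12 -0.08  0.31] w 0.0 q [-0.09 -0.04  1.96  0.    1.22 -1.3 ]
```

```bash

python3 -m inch '0 0 0.002 0 0 0 1;0 0 0 0 0 0 1;0 0 0 0 0 0 1'
python3 -m inch '0 0 0.001 0 0 0 1;0 0 0 0 0 0 1;0 0 0 0 0 0 1'
python3 -m inch '0 0 0.001 0 0 0 1;0 0 0 0 0 0 1;0 0 0 0 0 0 1'
```

```text
time: 9.15
tool_pos: [0.5281, 0.0268, 0.0816]
tool_rot: [-0.0, 0.823, 0.568, -0.0]
contact_force: [0.4, -0.8, -0.2]
gripper_width: 0.003
time: 9.4
tool_pos: [0.5283, 0.0268, 0.081]
tool_rot: [0.0, 0.823, 0.568, 0.0]
contact_force: [-0.0, 0.6, 0.6]
gripper_width: -0.0
time: 9.65
tool_pos: [0.5283, 0.0268, 0.0801]
tool_rot: [0.0, 0.823, 0.568, 0.0]
contact_force: [-1.9, -0.3, 2.5]
gripper_width: -0.001
```

```bash

python3 -m inch '0 0 0.001 0 0 0 1;0 0 0 0 0 0 1;0 0 0 0 0 0 1'
python3 -m inch '0 0 0.001 0 0 0 1;0 0 0 0 0 0 1;0 0 0 0 0 0 1;0 0 0 0 0 0 1'
python3 -c "
from h import *
im=grab_frame('scene');print(state()['contact_force'].round(2))
cv2.imwrite('pics/s6.png',cv2.resize(im[120:320,160:400],None,fx=3,fy=3))"
```

```text
time: 9.9
tool_pos: [0.5283, 0.0268, 0.0791]
tool_rot: [0.0, 0.823, 0.568, 0.0]
contact_force: [-1.3, -0.1, 4.3]
gripper_width: -0.004
time: 10.23
tool_pos: [0.5283, 0.0268, 0.0782]
tool_rot: [0.0, 0.823, 0.568, 0.0]
contact_force: [-1.9, 0.7, 5.9]
gripper_width: 0.001
[-1.12 -0.29  5.27]
```

View pics/s6.png

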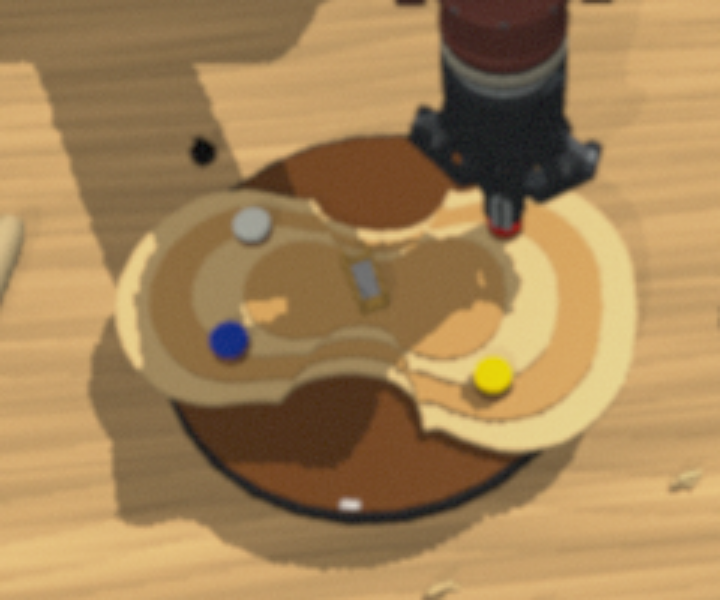

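Red is pressed at about 5.5 N, at (503,225), and the tick at (349,505) hasn't moved. Next I'll draw up well clear.

```bash

python3 -m inch '0 0 -0.003 0 0 0 1;0 0 -0.006 0 0 0 1;0 0 -0.015 0 0 0 1;0 0 -0.025 0 0 0 1;0 0 -0.03 0 0 0 1;0 0 -0.03 0 0 0 1;0 0 -0.03 0 0 0 1;0 0 -0.02 0 0 0 1;0 0 -0.01 0 0 0 1;0 0 0 0 0 0 1'
python3 -m inch '0 0 0 0 0 0 1;0 0 0 0 0 0 1;0 0 0 0 0 0 1;0 0 0 0 0 0 1;0 0 0 0 0 0 1;0 0 0 0 0 0 1'
python3 -c "
from h import *
delta('red',0)
im=grab_frame('scene');cv2.imwrite('pics/s7.png',im)
B=blobs(im,(195,165,375,270)); i=camera_info('scene')
for k in B:
    for a,u,v in B[k][:1]: print(k,a,u,v,onz(i,u,v,.082).round(4))"
```

```text
time: 11.12
tool_pos: [0.5294, 0.0267, 0.2497]
tool_rot: [0.002, 0.823, 0.568, 0.002]
contact_force: [0.3, 0.1, -0.3]
gripper_width: -0.001
time: 11.62
tool_pos: [0.5279, 0.0268, 0.246]
tool_rot: [-0.0, 0.823, 0.568, -0.001]
contact_force: [-0.2, -0.2, 0.3]
gripper_width: 0.002
t 11.62 tcp [0.5279 0.0268 0.246 ] tool delta [0.0003 0.0002 0.164 ] zax [-0.001  0.    -1.   ] F [-0.2  -0.2   0.33] w 0.002 q [-0.09 -0.19  1.82 -0.    1.51 -1.3 ]
blue 98 235.52 231.99 [ 0.6041 -0.1616  0.082 ]
red 82 327.71 192.2 [0.5299 0.0272 0.082 ]
yellow 121 323.95 244.26 [0.6481 0.0081 0.082 ]
white 113 242.92 192.94 [ 0.5138 -0.1475  0.082 ]
```

View pics/s7.png

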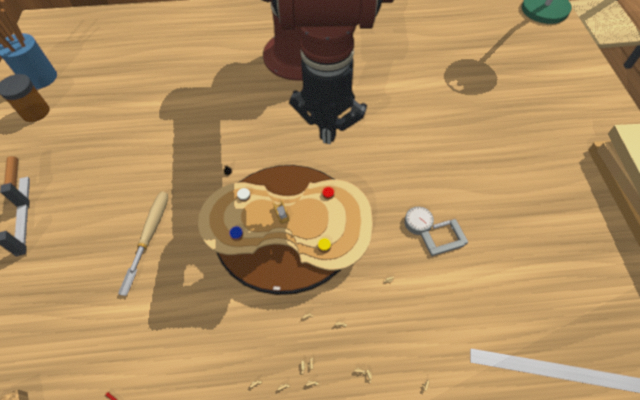

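All four blocks are within 0.2 px of where they started, for example blue at (235.5,232.0) and red at (327.7,192.2). The plane, gouge, button and gauge look unmoved, and the hand is 164 mm above red.

```bash
python3 -c "from plant import *; print(job_done())"
```

```text
the job is handed in; nothing more can be done
None
```

I pressed the blue block first, lifted off, then pressed the red block, and drew the hand up about 16 cm above it. The job was handed in after about 11.7 s.

- **Presses:** with the fingers shut, blue took about 5 N and red about 5 to 6 N. The plate sank roughly 3 mm each time, judged from the fingertip travel after contact.
- **Last checks:** the plate sprang back, and all four blocks are within 0.2 px of where they started in the scene view. The rim tick, finger plane, gouge, end button and gauge look unmoved by eye, and the final contact force was about zero.
- **Disagreements:** the three camera views placed the blocks up to about 3 mm apart, so I aimed near the average. The force reading had about 1 N of noise, with sideways readings of up to 2 N during the presses, but the turntable did not turn. In a few pictures the colour mask picked up the wrong patch for yellow, and blue was partly hidden by the arm. I did not use those readings.

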